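# Unstack a beaker onto the scale

### The arm

A 7-joint arm with a two-finger parallel gripper is mounted at the origin on the work surface. World frame = base frame: x ahead of the robot, y to its left, z up, the work surface at z = 0. Lengths are in m, angles in rad, forces in N, time in s.
With the tool pointing down it reaches from about 0.425 to 0.875 m from the base axis. Payload 4.7 kg.
Tool frame: the origin (TCP) lies midway between the tips of the shut fingers; the grasp point (between the pads) lies 19 mm behind it (ctrl.grip_point_offset is the distance from the TCP to the grasp point, in m); z points along the fingers, y is the line along which they close (so a half turn about z gives the same grasp; the last joint's range is limited). The gripper opens to 87 mm and grips with 3 to 60 N. Pads are 19 mm wide; open, the fingers measure 117 mm over their backs; the gripper's body (75 mm by 190 mm) begins 51 mm behind the grasp point.
Start: joints at [1.3, 0.321, -0.07, 1.45, 0.023, 1.371, -0.057], TCP at [0.183, -0.624, 0.223] pointing down, gripper open.
Joint ranges: [-2.86, 2.86], [-0.3, 2.09], [-1.38, 1.24], [0.06, 2.45], [-1.56, 4.7], [0.09, 2.05], [-2.69, 2.69]. Speed limits (rad/s): [2.57, 2.57, 3.14, 3.14, 3.14, 3.14, 3.14].

### API

Orientations are given as a rotation vector (axis times angle).
In Python, from bench import ctrl gives the robot as it stands. The module is installed in compiled form; this text tells all that it offers.
- The arm moves only by the shell command python3 -m handwheel 'ROWS' [OPENING] [FORCE]. ROWS is JSON, a list of rows, each an object of numbers: "x", "y", "z": the shift along the tool's x, y, z in m; "wx", "wy", "wz": the turn, a rotation vector about the tool's x, y, z in degrees. A call has 1 to 10 rows; each row is the pose to reach, as a shift and turn from the pose commanded when the call began, along the tool's axes at that moment; what a row does not reach only later rows make up. A row lasts 1/12 s, in which the tool goes at most 41.7 mm and 7.16 degrees, less where a joint would pass 70% of its speed; a pose out of reach is approached as far as the arm can. A call with a gripper value outside its range is refused whole. OPENING is the finger opening in m, from 0 to 0.087, set as the call begins (- or left out, the last holds). The fingers move at their own pace and stop on an object; FORCE is the grip in N (left out, the last holds). Time passes only in rows, so rows that repeat a pose let the fingers close. It gives the time, the measured TCP pose, the force, the opening and the grip force at its end, in the units of the state.
- ctrl.get_state(): the state, without advancing time (a new reading comes with each control period).
- ctrl.get_image(name): name is "scene" or "top" or "wrist"; returns a dict with "image" (480x640x3 uint8, red, green, blue), "K" (3x3 intrinsics, pixels), "world_to_cam" (4x4, takes a point from world to camera coordinates); the wrist camera has in their place "hand_eye" (4x4, takes a point from camera to tool coordinates, whose origin is the TCP and whose axes are the flange's). Camera axes: x right, y down, z forward; pixel columns grow to the right and rows downward; lengths in m; the calibration is good to about 2 mm. A picture is of the moment at which its call begins: read the wrist's pose just before it. There is no depth.
- ctrl.close_job(): hands the job in; it is judged then, once.
The state is a dict: "time": time; "joint_positions": joint angles; "qd": joint speeds; "joint_torque": joint torques, N m; "position": TCP position; "tool_rot": TCP orientation; "ft_force": force on the tool from outside, world axes, zero at the start; "torque": the same for the moment, N m; "grip_width": opening from 0.0 (shut) to 1.0 (fully open); "grip_force": force on a finger pad.
Only numpy, scipy, OpenCV 4.12 (cv2) and the standard library are available. Lean on these libraries where they do the work, as an engineer would, in place of code of your own. Each camera call takes 0.05 s, during which the arm holds its last target. There are 200 camera calls.

### The job

The next batch is to be weighed out: work the top beaker loose from the stack of wide white beakers, lift it straight off and stand it upright in the middle of the scale's round pan. Keep it upright on the way and set it down rather than dropping it. Leave the stack of slim beakers as it is.

Things in the scene. Friction and masses are not known exactly. Their poses are not given: they have to be found in the camera images.
- wide_beaker_mid (a point): Centre (half-way up) of the top beaker of the wide stack: open, tapered, white plastic, 92 mm high, 62 mm across at the rim, 42 mm at the foot, wall 2.5 mm, 40 to 65 g; z up, foot 46 mm below this point. Nested in a like beaker that is fixed: only its top 40 mm, 52 to 62 mm across, stick out. It sticks: a straight upward pull must overcome 3 to 6 N over the first 8 mm.
- wide_stack_mouth (a point): Centre of the mouth of the fixed beaker that holds it, 62 mm across, 144 mm above the table, 40 mm below the top beaker's rim; fingers reaching below this level hit its rim. z up. The stack (two fixed beakers in a round steel stand 86 mm across, and the loose one) may be the left, right or middle one of the two stacks and the scale.
- pan (a point): Centre of the upper face of the scale's flat round steel pan, 120 mm across, 58 mm above the table. The scale is a fixed grey box 200 x 140 x 44 mm; its black display lies on the robot's side, the pan centre 25 mm from the box's centre, away from the display. z up.
- slim_beaker_mid (a point): Centre (half-way up) of the loose top beaker of the other stack, of slim white beakers: 80 mm high, 46 mm across at the rim, 30 mm at the foot, nested in three fixed ones. This stack is a little taller than the wide one (rim 206 mm above the table, against 184 mm). To be left alone.
Not all that is in view belongs to the job. Leave any blue, green or turquoise look-alike of the part that bears wide_beaker_mid alone.

How it is judged:
On the way:
1. the wide beaker is drawn straight up out of the stack, upright (z of wide_beaker_mid in the frame of wide_stack_mouth above 0.041 m and horizontal distance between wide_beaker_mid and wide_stack_mouth below 0.025 m and angle between wide_beaker_mid's own z axis and vertical below 0.25 rad), for 0.05 s.
At the end, for the whole second after the job is handed in: The wide beaker stands upright (within 7 degrees) and still, on its foot on the scale pan, its centre within 20 mm of the pan's centre; the slim beaker is within 15 mm of where it was (horizontal distance between wide_beaker_mid and pan below 0.02 m and z of wide_beaker_mid in the frame of pan between 0.041 and 0.051 m and angle between wide_beaker_mid's own z axis and vertical below 0.12 rad and linear speed of wide_beaker below 0.02 m/s and distance of slim_beaker_mid from where it was at the start of the episode below 0.015 m); the robot touches nothing.
It fails at once if the slim beaker is moved by more than 15 mm (distance of slim_beaker_mid from where it was at the start of the episode above 0.015 m).
It fails at once if the wide beaker is tipped by more than 30 degrees (angle between wide_beaker_mid's own z axis and vertical above 0.52 rad).
It fails at once if the wide beaker is let go in the air, with its foot more than 20 mm above the pan (contact force between wide_beaker and anything else below 0.02 N and z of wide_beaker_mid in the frame of pan above 0.066 m and horizontal distance between wide_beaker_mid and wide_stack_mouth above 0.06 m).
It also fails if it takes over 43 s, if anything falls off the work surface, if the arm or the gripper's body presses on something with over 40 N, if the wrist force passes 120 N, or if a joint passes its speed limit or range.

## Working session

There is one attempt and no reset: what is moved stays moved. The work goes in short steps, Python scripts to look and compute and a shell command to move; the robot and the scene stay as the last step left them, time stands still between calls to the robot, and variables do not carry over. Pictures are saved under pics/ and viewed, at most 10 in all, crops included, and the job is handed in when it is done.

```bash
mkdir -p pics
python3 - <<'E'
from bench import ctrl
import cv2,numpy as np
s=ctrl.get_state();print({k:np.round(v,3) for k,v in s.items()})
for n in("scene","top"):
    r=ctrl.get_image(n);cv2.imwrite(f"pics/{n}0.png",r["image"][:,:,::-1]);print(n,r["K"],r["world_to_cam"].round(4).tolist())
E
```

```text
{'time': np.float64(0.0), 'joint_positions': array([ 1.3  ,  0.322, -0.07 ,  1.452,  0.023,  1.371, -0.057]), 'qd': array([ 0.   ,  0.001,  0.001, -0.001,  0.   , -0.001, -0.   ]), 'joint_torque': array([-1.0000e-03, -4.9129e+01, -4.0400e-01, -3.1253e+01, -6.4000e-02,
        4.4000e-02,  0.0000e+00]), 'position': array([ 0.182, -0.623,  0.221]), 'tool_rot': array([-3.108e+00, -4.460e-01,  1.000e-03]), 'ft_force': array([ 0.409,  0.652, -0.23 ]), 'torque': array([-0.022, -0.028,  0.046]), 'grip_force': np.float64(0.0), 'grip_width': np.float64(1.0)}
scene [[497.34497409   0.         321.40069388]
 [  0.         497.34497409 238.37059456]
 [  0.           0.           1.        ]] [[0.7355, 0.6773, -0.0181, -0.325], [0.4294, -0.4867, -0.7607, -0.0998], [-0.524, 0.5517, -0.6489, 1.1989], [0.0, 0.0, 0.0, 1.0]]
top [[454.23282021   0.         320.96273813]
 [  0.         454.23282021 238.38732109]
 [  0.           0.           1.        ]] [[-0.0267, -0.9995, -0.0177, 0.0233], [-0.9904, 0.0289, -0.1349, 0.4701], [0.1354, 0.0139, -0.9907, 0.9739], [0.0, 0.0, 0.0, 1.0]]
```

View pics/top0.png

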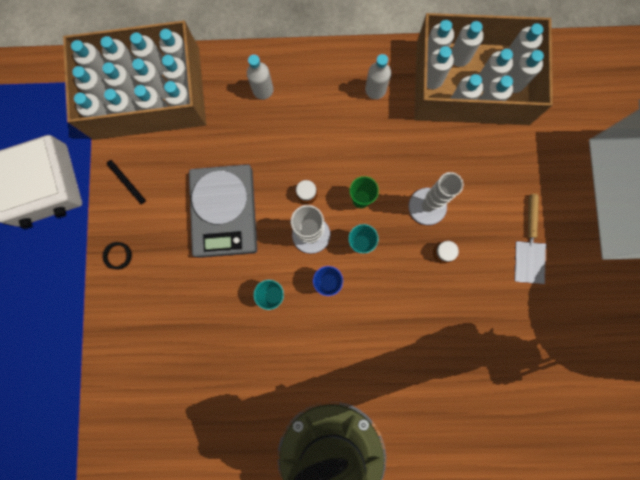

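View pics/scene0.png

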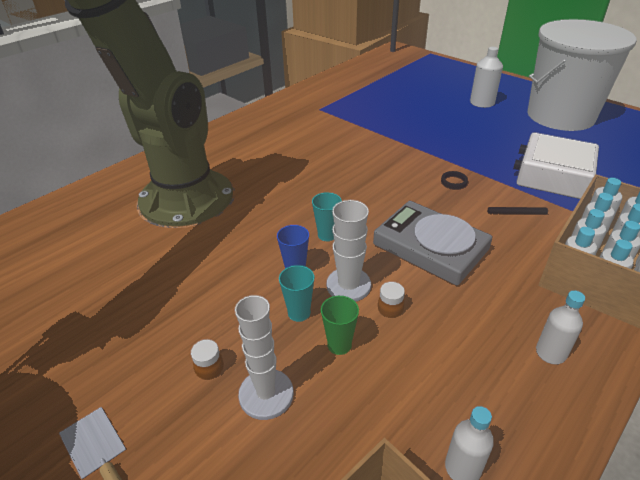

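Candidates in the top picture:
- White wide stack: rim (307,222), and (350,212) in scene.
- White slim stack: rim (450,186), and (253,308) in scene.
- Coloured look-alikes: blue (328,281), green (364,191), teal (363,239) and teal (268,295).

I choose the wide white stack beside the scale. The scale pan is at (219,196) in top and (445,233) in scene.

```bash
cat > h.py <<'E'
import numpy as np,cv2
from scipy.spatial.transform import Rotation as R
K={'s':(497.345,321.40,238.37),'t':(454.233,320.963,238.387)}
W={'s':[[0.7355,0.6773,-0.0181,-0.325],[0.4294,-0.4867,-0.7607,-0.0998],[-0.524,0.5517,-0.6489,1.1989]],
't':[[-0.0267,-0.9995,-0.0177,0.0233],[-0.9904,0.0289,-0.1349,0.4701],[0.1354,0.0139,-0.9907,0.9739]]}
def onplane(c,u,v,z):
    f,cx,cy=K[c];M=np.array(W[c]);d=M[:,:3].T@[(u-cx)/f,(v-cy)/f,1];o=-M[:,:3].T@M[:,3]
    return o+d*(z-o[2])/d[2]
def proj(c,p):
    f,cx,cy=K[c];M=np.array(W[c]);q=M[:,:3]@p+M[:,3];return f*q[0]/q[2]+cx,f*q[1]/q[2]+cy
E
python3 - <<'E'
from h import *
for n,c,u,v,z in [("wide",'t',307,222,.184),("wide",'s',350.5,213,.184),("slim",'t',450,186,.206),("slim",'s',253.5,309,.206),("pan",'t',219,196,.058),("pan",'s',445,233.5,.058)]:
    print(n,c,onplane(c,u,v,z).round(4))
def draw(im,c,p,r,s,o):
    a=np.linspace(0,2*np.pi,60);q=np.array([proj(c,np.array(p)+[r*np.cos(t),r*np.sin(t),0]) for t in a])
    cv2.polylines(im,[np.int32((q-o)*s)],True,(0,0,255),1)
out=[]
for n,c,o in(("top",'t',(180,160)),("scene",'s',(330,180))):
    im=cv2.imread(f"pics/{n}0.png")[o[1]:o[1]+130,o[0]:o[0]+160 if c=='s' else o[0]+160]
    im=cv2.resize(im,None,fx=2.5,fy=2.5,interpolation=cv2.INTER_CUBIC)
    pw=(onplane('t',307,222,.184)+onplane('s',350.5,213,.184))/2;pp=(onplane('t',219,196,.058)+onplane('s',445,233.5,.058))/2
    draw(im,c,pw,.031,2.5,np.array(o));draw(im,c,pp,.06,2.5,np.array(o));out.append(im)
cv2.imwrite("pics/crop1.png",np.hstack(out))
E
```

```text
wide t [0.4818 0.0335 0.184 ]
wide s [0.4887 0.0265 0.184 ]
slim t [ 0.5375 -0.2333  0.206 ]
slim s [ 0.5441 -0.2364  0.206 ]
pan t [0.5673 0.2309 0.058 ]
pan s [0.5689 0.2262 0.058 ]
```

View pics/crop1.png

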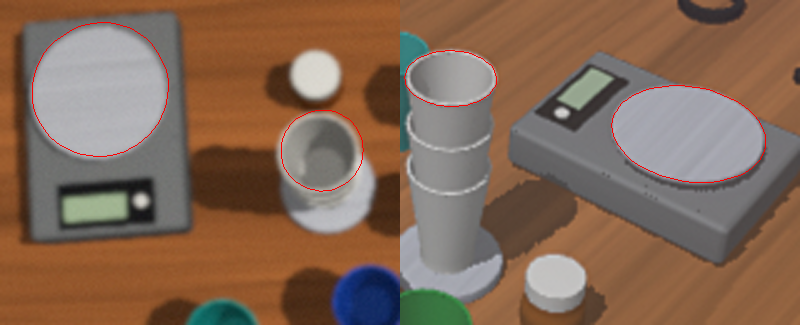

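The crop shows the wide stack beside the scale with two more rims below its top one, and the predicted rim and pan circles fit both views to about 1 px. The wide stack is at about (0.485, 0.03) and the pan at about (0.568, 0.228). I'll move above the stack.

```bash
python3 -m handwheel '[{"x":0.03,"y":-0.03,"z":-0.03},{"x":0.474,"y":-0.541,"z":-0.08},{"x":0.474,"y":-0.541,"z":-0.08},{"x":0.474,"y":-0.541,"z":-0.08},{"x":0.474,"y":-0.541,"z":-0.08},{"x":0.474,"y":-0.541,"z":-0.08},{"x":0.474,"y":-0.541,"z":-0.08},{"x":0.474,"y":-0.541,"z":-0.08},{"x":0.474,"y":-0.541,"z":-0.08},{"x":0.474,"y":-0.541,"z":-0.08}]' 0.087 25
python3 - <<'E'
from bench import ctrl
from h import *
s=ctrl.get_state();print((R.from_rotvec(s["tool_rot"]).inv().apply(np.array([.485,.03,.30])-s["position"])).round(3), s["joint_positions"].round(2))
E
```

```text
[ 0.474 -0.542 -0.078] [ 1.3   0.32 -0.07  1.45  0.02  1.37 -0.06]invalid input at $[0]: expected keys x, y, z, wx, wy, wz
```

```bash
python3 -m handwheel '[{"x":0.03,"y":-0.03,"z":-0.03,"wx":0,"wy":0,"wz":0},{"x":0.474,"y":-0.541,"z":-0.08,"wx":0,"wy":0,"wz":0},{"x":0.474,"y":-0.541,"z":-0.08,"wx":0,"wy":0,"wz":0},{"x":0.474,"y":-0.541,"z":-0.08,"wx":0,"wy":0,"wz":0},{"x":0.474,"y":-0.541,"z":-0.08,"wx":0,"wy":0,"wz":0},{"x":0.474,"y":-0.541,"z":-0.08,"wx":0,"wy":0,"wz":0},{"x":0.474,"y":-0.541,"z":-0.08,"wx":0,"wy":0,"wz":0},{"x":0.474,"y":-0.541,"z":-0.08,"wx":0,"wy":0,"wz":0},{"x":0.474,"y":-0.541,"z":-0.08,"wx":0,"wy":0,"wz":0},{"x":0.474,"y":-0.541,"z":-0.08,"wx":0,"wy":0,"wz":0}]' 0.087 25
cat > go.py <<'E'
import sys
from bench import ctrl
from h import *
s=ctrl.get_state();print((R.from_rotvec(s["tool_rot"]).inv().apply(np.array(list(map(float,sys.argv[1:4])))-s["position"])).round(4), s["joint_positions"].round(2),"\nR",R.from_rotvec(s["tool_rot"]).as_matrix().round(3).tolist())
E
python3 go.py .485 .03 .30
```

```text
time: 0.93
position: [0.3554, -0.2524, 0.277]
tool_rot: [3.11, 0.446, -0.001]
ft_force: [2.0, -0.2, 0.9]
grip_width: 1.0
grip_force: 0.0
[ 0.2036 -0.2346 -0.0231] [ 0.99 -0.15 -0.38  1.85 -0.06  1.44 -0.67] 
R [[0.96, 0.281, -0.0], [0.281, -0.96, -0.0], [-0.0, 0.0, -1.0]]
```

```bash
python3 -m handwheel '[{"x":0.204,"y":-0.235,"z":-0.023,"wx":0,"wy":0,"wz":0},{"x":0.204,"y":-0.235,"z":-0.023,"wx":0,"wy":0,"wz":0},{"x":0.204,"y":-0.235,"z":-0.023,"wx":0,"wy":0,"wz":0},{"x":0.204,"y":-0.235,"z":-0.023,"wx":0,"wy":0,"wz":0},{"x":0.204,"y":-0.235,"z":-0.023,"wx":0,"wy":0,"wz":0},{"x":0.204,"y":-0.235,"z":-0.023,"wx":0,"wy":0,"wz":0},{"x":0.204,"y":-0.235,"z":-0.023,"wx":0,"wy":0,"wz":0},{"x":0.204,"y":-0.235,"z":-0.023,"wx":0,"wy":0,"wz":0},{"x":0.204,"y":-0.235,"z":-0.023,"wx":0,"wy":0,"wz":0},{"x":0.204,"y":-0.235,"z":-0.023,"wx":0,"wy":0,"wz":0}]'
python3 go.py .485 .03 .30
python3 - <<'E'
from bench import ctrl
from h import *
s=ctrl.get_state();r=ctrl.get_image("wrist");im=r["image"][:,:,::-1].copy();print(r["K"],r["hand_eye"].round(4).tolist(),s["position"].round(4))
T=np.eye(4);T[:3,:3]=R.from_rotvec(s["tool_rot"]).as_matrix();T[:3,3]=s["position"]
M=np.linalg.inv(T@r["hand_eye"])
for z,rad in((.184,.031),(.144,.031)):
    q=[]
    for t in np.linspace(0,6.283,60):
        p=M@[.485+rad*np.cos(t),.03+rad*np.sin(t),z,1];p=r["K"]@p[:3];q.append(p[:2]/p[2])
    cv2.polylines(im,[np.int32(q)],True,(0,0,255),1);print(np.mean(q,0).round(1))
np.savez("w1.npz",K=r["K"],M=M);cv2.imwrite("pics/w1.png",im)
E
```

```text
time: 1.77
position: [0.4848, 0.0294, 0.2997]
tool_rot: [-3.109, -0.451, 0.001]
ft_force: [-0.5, -0.9, 0.4]
grip_width: 1.0
grip_force: 0.0
[ 0.0003 -0.0005 -0.0003] [ 0.73 -0.04 -0.81  1.69 -0.03  1.48 -1.36] 
R [[0.959, 0.284, -0.001], [0.284, -0.959, 0.0], [-0.001, -0.0, -1.0]]
[[421.75958262   0.         315.44337348]
 [  0.         421.75958262 236.07728055]
 [  0.           0.           1.        ]] [[0.0001, -0.9536, -0.3012, 0.0828], [1.0, -0.0001, 0.0007, -0.0002], [-0.0007, -0.3012, 0.9536, -0.1617], [0.0, 0.0, 0.0, 1.0]] [0.4848 0.0294 0.2997]
[315.  227.4]
[315.  212.9]
```

View pics/w1.png

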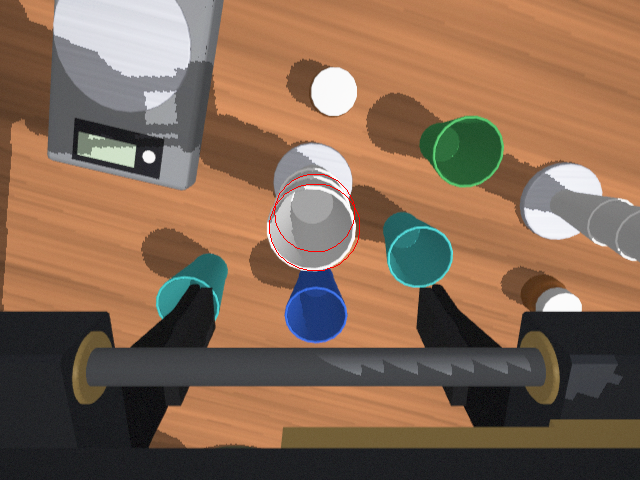

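The wrist picture shows the white rim centred near (311.5, 227). The prediction sits 3.5 px to the right, so the beaker is about 2.5 mm towards -y of the tool, at (0.484, 0.032). The way down for the fingers is clear.

```bash
python3 -m handwheel '[{"x":0,"y":-0.003,"z":0.03,"wx":0,"wy":0,"wz":0},{"x":0,"y":-0.003,"z":0.06,"wx":0,"wy":0,"wz":0},{"x":0,"y":-0.003,"z":0.09,"wx":0,"wy":0,"wz":0},{"x":0,"y":-0.003,"z":0.11,"wx":0,"wy":0,"wz":0},{"x":0,"y":-0.003,"z":0.13,"wx":0,"wy":0,"wz":0},{"x":0,"y":-0.003,"z":0.14,"wx":0,"wy":0,"wz":0},{"x":0,"y":-0.003,"z":0.148,"wx":0,"wy":0,"wz":0},{"x":0,"y":-0.003,"z":0.148,"wx":0,"wy":0,"wz":0},{"x":0,"y":-0.003,"z":0.148,"wx":0,"wy":0,"wz":0}]'
python3 go.py .484 .032 .151
```

```text
time: 2.57
position: [0.4844, 0.0306, 0.1526]
tool_rot: [3.11, 0.444, 0.001]
ft_force: [0.6, 0.5, 0.1]
grip_width: 0.999
grip_force: 0.0
[-0.     -0.0014  0.0016] [ 0.7   0.07 -0.84  1.92  0.05  1.18 -1.44] 
R [[0.96, 0.28, 0.0], [0.28, -0.96, -0.0], [0.0, 0.0, -1.0]]
```

```bash
python3 -m handwheel '[{"x":0,"y":-0.001,"z":0.001,"wx":0,"wy":0,"wz":0},{"x":0,"y":-0.001,"z":0.001,"wx":0,"wy":0,"wz":0},{"x":0,"y":-0.001,"z":0.001,"wx":0,"wy":0,"wz":0},{"x":0,"y":-0.001,"z":0.001,"wx":0,"wy":0,"wz":0},{"x":0,"y":-0.001,"z":0.001,"wx":0,"wy":0,"wz":0},{"x":0,"y":-0.001,"z":0.001,"wx":0,"wy":0,"wz":0},{"x":0,"y":-0.001,"z":0.001,"wx":0,"wy":0,"wz":0},{"x":0,"y":-0.001,"z":0.001,"wx":0,"wy":0,"wz":0},{"x":0,"y":-0.001,"z":0.001,"wx":0,"wy":0,"wz":0},{"x":0,"y":-0.001,"z":0.001,"wx":0,"wy":0,"wz":0}]' 0.04 25
python3 go.py .484 .032 .151
```

```text
time: 3.4
position: [0.4841, 0.0324, 0.1514]
tool_rot: [3.11, 0.446, 0.001]
ft_force: [-0.2, 1.4, 3.9]
grip_width: 0.679
grip_force: 24.6
[-0.0002  0.0004  0.0004] [ 0.7   0.07 -0.84  1.92  0.05  1.18 -1.45] 
R [[0.96, 0.281, 0.0], [0.281, -0.96, 0.0], [0.0, 0.0, -1.0]]
```

The opening of 59 mm matches the beaker just below its rim. Now a slow straight pull.

```bash
python3 -m handwheel '[{"x":0,"y":0,"z":-0.002,"wx":0,"wy":0,"wz":0},{"x":0,"y":0,"z":-0.004,"wx":0,"wy":0,"wz":0},{"x":0,"y":0,"z":-0.006,"wx":0,"wy":0,"wz":0},{"x":0,"y":0,"z":-0.008,"wx":0,"wy":0,"wz":0},{"x":0,"y":0,"z":-0.010,"wx":0,"wy":0,"wz":0},{"x":0,"y":0,"z":-0.012,"wx":0,"wy":0,"wz":0},{"x":0,"y":0,"z":-0.014,"wx":0,"wy":0,"wz":0},{"x":0,"y":0,"z":-0.016,"wx":0,"wy":0,"wz":0},{"x":0,"y":0,"z":-0.018,"wx":0,"wy":0,"wz":0},{"x":0,"y":0,"z":-0.020,"wx":0,"wy":0,"wz":0}]'
```

```text
time: 4.23
position: [0.4842, 0.0322, 0.1718]
tool_rot: [3.109, 0.446, 0.001]
ft_force: [-0.0, -1.1, -1.2]
grip_width: 0.676
grip_force: 24.7
```

```bash
python3 -m handwheel '[{"x":0,"y":0,"z":-0.01,"wx":0,"wy":0,"wz":0},{"x":0,"y":0,"z":-0.02,"wx":0,"wy":0,"wz":0},{"x":0,"y":0,"z":-0.03,"wx":0,"wy":0,"wz":0},{"x":0,"y":0,"z":-0.04,"wx":0,"wy":0,"wz":0},{"x":0,"y":0,"z":-0.05,"wx":0,"wy":0,"wz":0},{"x":0,"y":0,"z":-0.06,"wx":0,"wy":0,"wz":0},{"x":0,"y":0,"z":-0.07,"wx":0,"wy":0,"wz":0},{"x":0,"y":0,"z":-0.08,"wx":0,"wy":0,"wz":0},{"x":0,"y":0,"z":-0.09,"wx":0,"wy":0,"wz":0},{"x":0,"y":0,"z":-0.1,"wx":0,"wy":0,"wz":0}]'
python3 - <<'E'
from bench import ctrl
import cv2
cv2.imwrite("pics/s2.png",ctrl.get_image("scene")["image"][100:340,230:550,::-1])
E
python3 go.py .568 .2285 .27
```

```text
time: 5.07
position: [0.4838, 0.0322, 0.2721]
tool_rot: [3.11, 0.446, -0.0]
ft_force: [0.2, 0.1, -1.0]
grip_width: 0.677
grip_force: 24.7
[ 0.1349 -0.1649  0.0042] [ 0.73 -0.04 -0.82  1.74 -0.03  1.42 -1.37] 
R [[0.96, 0.281, 0.003], [0.281, -0.96, -0.0], [0.003, 0.001, -1.0]]
```

View pics/s2.png

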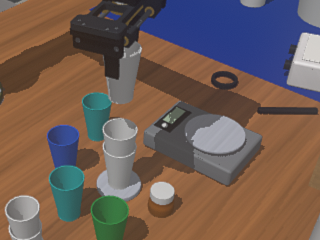

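The beaker is clear of the stack, hanging upright in the fingers; both fixed beakers stayed in the stand. Now I carry it over to the pan.

```bash
python3 -m handwheel '[{"x":0.008,"y":-0.01,"z":0,"wx":0,"wy":0,"wz":0},{"x":0.022,"y":-0.027,"z":0,"wx":0,"wy":0,"wz":0},{"x":0.038,"y":-0.046,"z":0,"wx":0,"wy":0,"wz":0},{"x":0.054,"y":-0.066,"z":0,"wx":0,"wy":0,"wz":0},{"x":0.07,"y":-0.086,"z":0,"wx":0,"wy":0,"wz":0},{"x":0.086,"y":-0.105,"z":0,"wx":0,"wy":0,"wz":0},{"x":0.102,"y":-0.125,"z":0,"wx":0,"wy":0,"wz":0},{"x":0.118,"y":-0.144,"z":0,"wx":0,"wy":0,"wz":0},{"x":0.128,"y":-0.157,"z":0,"wx":0,"wy":0,"wz":0},{"x":0.135,"y":-0.165,"z":0,"wx":0,"wy":0,"wz":0}]'
python3 -m handwheel '[{"x":0,"y":0,"z":0.01,"wx":0,"wy":0,"wz":0},{"x":0,"y":0,"z":0.03,"wx":0,"wy":0,"wz":0},{"x":0,"y":0,"z":0.05,"wx":0,"wy":0,"wz":0},{"x":0,"y":0,"z":0.07,"wx":0,"wy":0,"wz":0},{"x":0,"y":0,"z":0.09,"wx":0,"wy":0,"wz":0},{"x":0,"y":0,"z":0.11,"wx":0,"wy":0,"wz":0},{"x":0,"y":0,"z":0.125,"wx":0,"wy":0,"wz":0},{"x":0,"y":0,"z":0.133,"wx":0,"wy":0,"wz":0},{"x":0,"y":0,"z":0.133,"wx":0,"wy":0,"wz":0},{"x":0,"y":0,"z":0.133,"wx":0,"wy":0,"wz":0}]'
python3 go.py .568 .2285 .117
python3 - <<'E'
from bench import ctrl
import cv2,numpy as np
a=ctrl.get_image("scene")["image"][140:340,340:540,::-1];b=ctrl.get_image("top")["image"][120:280,150:350,::-1]
cv2.imwrite("pics/s3.png",np.hstack([cv2.resize(a,(400,400)),cv2.resize(b,(400,320))[:,:] if 0 else cv2.resize(np.pad(b,((0,40),(0,0),(0,0))),(400,400))]))
E
```

```text
time: 5.95
position: [0.567, 0.2309, 0.2705]
tool_rot: [-3.107, -0.449, 0.002]
ft_force: [-0.5, 1.2, -0.3]
grip_width: 0.678
grip_force: 24.7
time: 6.78
position: [0.567, 0.2278, 0.138]
tool_rot: [3.11, 0.445, -0.001]
ft_force: [0.8, 0.0, -0.5]
grip_width: 0.676
grip_force: 24.7
[ 0.0012 -0.0004  0.021 ] [ 0.29  0.44 -0.91  1.63  0.36  1.25 -1.97] 
R [[0.96, 0.28, -0.001], [0.28, -0.96, -0.0], [-0.001, 0.0, -1.0]]
```

View pics/s3.png

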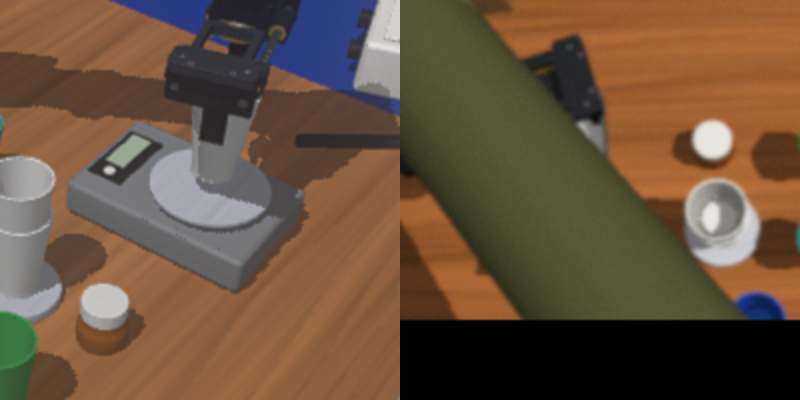

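The left panel shows the beaker upright over the middle of the pan, with its foot about 20 mm above it. I'll lower it slowly and watch the force.

```bash
python3 -m handwheel '[{"x":0.001,"y":0,"z":0.003,"wx":0,"wy":0,"wz":0},{"x":0.001,"y":0,"z":0.006,"wx":0,"wy":0,"wz":0},{"x":0.001,"y":0,"z":0.009,"wx":0,"wy":0,"wz":0},{"x":0.001,"y":0,"z":0.012,"wx":0,"wy":0,"wz":0},{"x":0.001,"y":0,"z":0.015,"wx":0,"wy":0,"wz":0},{"x":0.001,"y":0,"z":0.017,"wx":0,"wy":0,"wz":0},{"x":0.001,"y":0,"z":0.017,"wx":0,"wy":0,"wz":0}]'
for i in 1 2 3 4 5; do python3 -m handwheel '[{"x":0,"y":0,"z":0.001,"wx":0,"wy":0,"wz":0},{"x":0,"y":0,"z":0.001,"wx":0,"wy":0,"wz":0}]' | grep -E "posi|ft_f"; done
```

```text
time: 7.47
position: [0.5676, 0.2286, 0.1204]
tool_rot: [3.11, 0.446, -0.002]
ft_force: [-0.5, 0.8, -0.2]
grip_width: 0.679
grip_force: 24.7
position: [0.568, 0.2288, 0.12]
ft_force: [-0.1, -0.4, -0.5]
position: [0.568, 0.2288, 0.119]
ft_force: [-0.0, 0.4, -0.8]
position: [0.568, 0.2287, 0.118]
ft_force: [0.0, 0.1, -0.4]
position: [0.5683, 0.2289, 0.1175]
ft_force: [-0.0, -0.1, 1.6]
position: [0.5686, 0.2291, 0.1175]
ft_force: [-1.9, -1.0, 7.5]
```

The foot touched at TCP z 0.1175, as predicted. I'll back off the press, open and look.

```bash
python3 -m handwheel '[{"x":0,"y":0,"z":-0.001,"wx":0,"wy":0,"wz":0},{"x":0,"y":0,"z":-0.001,"wx":0,"wy":0,"wz":0},{"x":0,"y":0,"z":-0.001,"wx":0,"wy":0,"wz":0}]'
python3 -m handwheel '[{"x":0,"y":0,"z":0,"wx":0,"wy":0,"wz":0},{"x":0,"y":0,"z":0,"wx":0,"wy":0,"wz":0},{"x":0,"y":0,"z":0,"wx":0,"wy":0,"wz":0},{"x":0,"y":0,"z":0,"wx":0,"wy":0,"wz":0},{"x":0,"y":0,"z":0,"wx":0,"wy":0,"wz":0},{"x":0,"y":0,"z":0,"wx":0,"wy":0,"wz":0},{"x":0,"y":0,"z":0,"wx":0,"wy":0,"wz":0},{"x":0,"y":0,"z":0,"wx":0,"wy":0,"wz":0}]' 0.087
python3 -m handwheel '[{"x":0,"y":0,"z":-0.01,"wx":0,"wy":0,"wz":0},{"x":0,"y":0,"z":-0.02,"wx":0,"wy":0,"wz":0},{"x":0,"y":0,"z":-0.035,"wx":0,"wy":0,"wz":0},{"x":0,"y":0,"z":-0.05,"wx":0,"wy":0,"wz":0},{"x":0,"y":0,"z":-0.07,"wx":0,"wy":0,"wz":0},{"x":0,"y":0,"z":-0.09,"wx":0,"wy":0,"wz":0},{"x":0,"y":0,"z":-0.11,"wx":0,"wy":0,"wz":0},{"x":0,"y":0,"z":-0.13,"wx":0,"wy":0,"wz":0},{"x":0,"y":0,"z":-0.14,"wx":0,"wy":0,"wz":0},{"x":0,"y":0,"z":-0.14,"wx":0,"wy":0,"wz":0}]'
python3 - <<'E'
from bench import ctrl
from h import *
s=ctrl.get_state();r=ctrl.get_image("wrist");a=ctrl.get_image("scene")["image"][:,:,::-1].copy();im=r["image"][:,:,::-1].copy()
T=np.eye(4);T[:3,:3]=R.from_rotvec(s["tool_rot"]).as_matrix();T[:3,3]=s["position"];M=np.linalg.inv(T@r["hand_eye"])
for z,rad in((.15,.031),(.058,.021),(.058,.06)):
    P=[np.array([.568+rad*np.cos(t),.2285+rad*np.sin(t),z]) for t in np.linspace(0,6.283,60)]
    cv2.polylines(a,[np.int32([proj('s',p) for p in P])],True,(0,0,255),1)
    q=[(lambda v:v[:2]/v[2])(r["K"]@(M[:3,:3]@p+M[:3,3])) for p in P];cv2.polylines(im,[np.int32(q)],True,(0,0,255),1)
cv2.imwrite("pics/f.png",np.hstack([cv2.resize(a[140:310,360:530],(400,400)),cv2.resize(im[:400,120:520],(400,400))]))
E
```

```text
time: 8.55
position: [0.5683, 0.229, 0.1174]
tool_rot: [-3.11, -0.446, -0.001]
ft_force: [0.2, 0.2, 2.9]
grip_width: 0.677
grip_force: 24.6
time: 9.22
position: [0.568, 0.2287, 0.117]
tool_rot: [3.11, 0.446, -0.0]
ft_force: [-0.6, -0.2, 0.7]
grip_width: 0.991
grip_force: 0.0
time: 10.05
position: [0.5692, 0.2299, 0.2606]
tool_rot: [-3.109, -0.446, -0.009]
ft_force: [-0.4, 0.4, -0.0]
grip_width: 1.003
grip_force: 0.0
```

View pics/f.png

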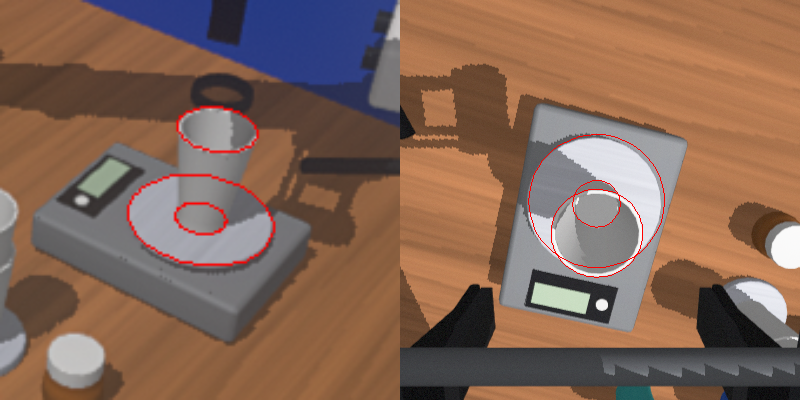

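The beaker stands upright and its drawn outlines match within a few mm of the pan's centre in both views. The fingers are clear, so I hand in.

```bash
python3 -c "
from bench import ctrl
print(ctrl.close_job())"
```

```text
the job is handed in; nothing more can be done
None
```

The wide beaker was drawn straight off its stack and set down upright within a few mm of the pan's centre, the slim stack was not touched, and the job was handed in after about 10 s of robot time (no verdict was returned).

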